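# Free the latched lid of the acrylic box with the spoon handle

## Robot

A 6-joint arm with a two-finger parallel gripper is mounted at the origin on the work surface. World frame = base frame: x ahead of the robot, y to its left, z up, the work surface at z = 0. Lengths are in m, angles in degrees, forces in N, time in s.
With the tool pointing down it reaches from about 0.4 to 0.825 m from the base axis. Payload 7 kg.
Tool frame: the origin (TCP) lies midway between the tips of the shut fingers; the grasp point (between the pads) lies 19 mm behind it (r.grip_point_offset is the z of the grasp point in the tool frame, in m); z points along the fingers, y is the line along which they close (so a half turn about z gives the same grasp; the last joint's range is limited). The gripper opens to 88 mm and grips with 3 to 60 N. Pads are 19 mm wide; open, the fingers measure 130 mm over their backs; the gripper's body (78 mm by 193 mm) begins 47 mm behind the grasp point.
Start: joints at [83.428, 20.546, 0.682, 0, -70.136, -16.507], TCP at [0.265, 0.621, 0.227] pointing down, gripper open.
Joint ranges: [-176.03, 176.03], [-82.01, 121.73], [-58.28, 71.71], [-173.87, 95.51], [-174.79, -0.11], [-173.66, 173.66]. Speed limits (degrees/s): [136.94, 136.94, 172.46, 180, 180, 180].

## Interface

Orientations are given as [roll, pitch, yaw] about the fixed x, y, z axes, in that order (R = Rz(yaw) Ry(pitch) Rx(roll)).
In Python, from plant import r, viewer, recognise, outline_of, pinpoint gives the robot as it stands.
- The arm moves only by the tool move_arm, never from a script. Its argument "targets" is a list of rows, each a list of 2 entries, a list of its own where there are three numbers: the shift along the tool's x, y, z in cm, then the turn, a rotation vector about the tool's x, y, z in rad. A call has 1 to 5 rows; each row is the pose to reach, as a shift and turn from the pose commanded when the call began, along the tool's axes at that moment; what a row does not reach only later rows make up. A row lasts 1/8 s, in which the tool goes at most 62.5 mm and 10.7 degrees, less where a joint would pass 70% of its speed; a pose out of reach is approached as far as the arm can. A call with a gripper value outside its range is refused whole. "jaw" is the finger opening in cm, from 0 to 8.76, set as the call begins (left out, the last holds). The fingers move at their own pace and stop on an object; "squeeze" is the grip in N (left out, the last holds). Time passes only in rows, so rows that repeat a pose let the fingers close. It gives the time, the measured TCP pose, the force, the opening and the grip force at its end, in the units of the state.
- r.get_state(): the state, without advancing time (a new reading comes with each control period).
- viewer.capture(name): name is "scene" or "top" or "wrist"; returns a dict with "image" (420x560x3 uint8, blue, green, red), "intrinsics" (3x3 intrinsics, pixels), "D" ([k1, k2, p1, p2, k3] as OpenCV has them; the pictures are not rectified), "camera_from_world" (4x4, takes a point from world to camera coordinates). Camera axes: x right, y up, looking along -z (the intrinsics and any distortion apply to the point x, -y, -z); pixel columns grow to the right and rows downward; lengths in m; the calibration is good to about 2 mm. A picture is of the moment at which its call begins. There is no depth.
- r.close_job(): hands the job in; it is judged then, once.
Trained networks look in the newest picture that a camera, given by its name, has taken for a name from the list of things; names that differ only in an ending like _2 or _b are one class to them, and where a whole thing is asked for, a point or a joint stands for the part that bears it (a point fixed in the world has none). Each returns a list of dicts, best first, with "score" (0 to 1); they miss things now and then, are a little off and sometimes report something else, mostly with a low value. They report only what shows in the picture. A call takes as long as a camera call. They do not tell look-alikes from the thing itself.
- recognise(label, camera): "box" ([left, top, right, bottom] in pixels, round what is visible of it).
- outline_of(label, camera): "mask" (420x560 bool, what is visible of it) and "box" ([left, top, right, bottom] in pixels, round what is visible of it).
- pinpoint(label, camera): "location" ([row, column] in pixels: a listed point, or the origin of a listed thing).
The state is a dict: "time_s": time; "joints": joint angles; "qd": joint speeds; "joint_torque": joint torques, N m; "tcp_pos": TCP position; "eef_rot": TCP orientation; "contact_force": force on the tool from outside, world axes, zero at the start; "moment": the same for the moment, N m; "gripper_width": finger opening in m; "gripper_force": force on a finger pad.
Only numpy, scipy, OpenCV 4.12 (cv2) and the standard library are available. Lean on these libraries where they do the work, as an engineer would, in place of code of your own. Each camera call takes 0.05 s, during which the arm holds its last target. There are 200 camera calls.

## Task

Pick up the jam spoon, turn it so that its slim handle end goes first, and use the handle to press the sprung hook down through the narrow gap on the front of the acrylic box until the lid is freed and swings wide open. Then lay the spoon down flat on the middle of the bamboo coaster, bowl mouth up, lowering it rather than dropping it. Leave the other things on the desk where they are.

Things in the scene. Friction and masses are not known exactly. Their poses are not given: they have to be found in the camera images.
- box: Clear acrylic box, 110 deep (x) x 160 wide (y) x 85 mm high, fixed to the desk, with three tins in it; origin at the centre of its underside, z up, front towards its -x. A clear lid 6 mm thick closes it, hinged along the rear (+x) top edge, its top 92 mm above the desk. The latch stands in the middle of the front.
- gap (a point): Middle of the open top of the latch's gap (box frame x = -92, y = 0, z = 78 mm; axes as the box). Two upright dark steel cheeks, 4 mm thick, leave a gap 18 mm wide (y) between them. They run from box x = -55 to -130 mm and from 32 to 78 mm above the desk; the gap is open at the top and at its front (-x) end. The steel hook lies inside it.
- hook: Steel sprung hook, a bell crank 12 mm wide in the gap; origin at its pivot (box frame x = -73.5, z = 52 mm), turning about the box's y. Its upright arm's barb reaches 6 mm over the lid's tongue and holds the lid shut; its level arm points 50 mm to box -x and ends in a press pad. Pressing the pad down 6 to 8 mm frees the lid. Let go, the hook springs up again.
- hook_pad (a point): Middle of the top of the hook's press pad (12 mm long, 13 mm wide), 44 mm in front of the pivot: at rest x = -117.5, y = 0, z = 58 mm in the box frame, 20 mm below the cheeks' top edges. It can go down about 13 mm to its stop; pressing takes about 1.5 N at first, 3 to 4 N at the stop. Its frame turns with the hook.
- lid (a joint): Opening angle of the acrylic lid in rad: 0 shut, 1.75 fully open (leaning back beyond upright). A weak spring opens it once the hook lets go; its front edge then sweeps up and back over the box, away from the latch.
- spoon: Stainless jam spoon, 143 mm long, 70 g, lying flat on the desk: bar handle 9 mm wide, 8 mm high, x = -32 to +80 mm; round bowl 34 mm across (too wide for the gap), 11 mm high, centred at x = -46 mm. Origin under the handle near the balance point; x points to the handle's end, z up when the bowl's mouth is up. At the start the handle's end points away from the box, to the robot's right or back.
- spoon_tip (a point): Middle of the underside edge at the free end of the spoon's handle (x = +80 mm in the spoon's frame).
- coaster: Square bamboo coaster, 110 x 110 x 10 mm, fixed flat on the desk; origin at the centre of its underside, top 10 mm above the desk.
- saucer: Bystander: round white saucer, 110 mm across, 16 mm high, loose; origin under its centre.
- jam_pot: Bystander: black ceramic jam pot with fitted lid, 76 mm across, 88 mm high, loose; origin under its centre.
- cup: Bystander: white demitasse cup with a handle, 62 mm across, 60 mm high, loose; origin under its centre.
- mill: Bystander: dark wooden pepper mill, 54 mm across, 130 mm high, loose; origin under its centre.
- jar: Bystander: amber glass jar, 68 mm across, 95 mm high, loose; origin under its centre.
- bowl: Bystander: white bowl, 100 mm across, 45 mm high, loose; origin under its centre.
Mind the look-alikes: they are no part of the job. There is more than one size of the coaster; the one meant has the size given above.

How it is judged:
By the outcome, as a careful person would: the job done as asked, in the order asked, and still so for the second after the job is handed in, with the robot touching nothing.
It also fails if it takes over 51 s, if anything falls off the work surface, if the arm or the gripper's body presses on something with over 40 N, if the wrist force passes 120 N, or if a joint passes its speed limit or range.

## Working session

There is one attempt and no reset: what is moved stays moved. The work goes in short steps, Python scripts to look and compute and a tool call to move; the robot and the scene stay as the last step left them, time stands still between calls to the robot, and variables do not carry over. Pictures are saved under pics/ and viewed, at most 11 in all, crops included, and the job is handed in when it is done.

Besides the shell and the picture viewer there is one more tool, called after ">>>" in YAML: its name, and indented under it one key for each argument. move_arm: Moves the arm, as the interface text tells. Its arguments: {"type":"object","properties":{"targets":{"type":"array","items":{"type":"array"}},"jaw":{"type":"number"},"squeeze":{"type":"number"}},"required":["targets"]}

```bash
mkdir -p pics; ls
cat > h.py <<'E'
import numpy as np, cv2, pickle
from plant import r, viewer, recognise, outline_of, pinpoint
from scipy.spatial.transform import Rotation as R
def ray(c,px):  # px=(col,row) -> origin, dir world
    u=cv2.undistortPoints(np.array([[px]],float),np.array(c["intrinsics"]),np.array(c["D"]))[0,0]
    T=np.array(c["camera_from_world"]);d=T[:3,:3].T@np.array([u[0],-u[1],-1]);o=-T[:3,:3].T@T[:3,3]
    return o,d/np.linalg.norm(d)
def atz(c,px,z):
    o,d=ray(c,px);return o+d*(z-o[2])/d[2]
def tri(obs):
    A=0;b=0
    for c,p in obs:
        o,d=ray(c,p);P=np.eye(3)-np.outer(d,d);A=A+P;b=b+P@o
    return np.linalg.solve(A,b)
def proj(c,X):
    T=np.array(c["camera_from_world"]);p=(T[:3,:3]@np.array(X)+T[:3,3])*[1,-1,-1]
    return cv2.projectPoints(p[None],np.zeros(3),np.zeros(3),np.array(c["intrinsics"]),np.array(c["D"]))[0].ravel()
E
python3 - <<'E'
from h import *
C={}
for n in ["scene","top"]:
    c=viewer.capture(n);C[n]=c;cv2.imwrite(f"pics/{n}0.png",c["image"])
    for l in ["box","gap","hook_pad","spoon","spoon_tip","coaster","hook","saucer"]:
        print(n,l,[(round(d["score"],2),np.round(d["location"]).astype(int)[::-1].tolist(), np.round(atz(c,np.array(d["location"][::-1],float),0.0),3).tolist()) for d in pinpoint(l,n)[:4]])
pickle.dump(C,open("C0.pkl","wb"))
s=r.get_state();print(s["time_s"],s["tcp_pos"],s["eef_rot"],s["contact_force"],r.grip_point_offset)
E
```

```text
pics
scene box [(0.85, [308, 280], [0.671, 0.043, 0.0])]
scene gap [(0.77, [291, 233], [0.49, 0.033, 0.0])]
scene hook_pad [(0.51, [291, 233], [0.492, 0.031, 0.0]), (0.46, [285, 231], [0.48, 0.016, 0.0])]
scene spoon [(0.68, [211, 226], [0.428, -0.179, 0.0]), (0.4, [121, 258], [0.53, -0.405, 0.0])]
scene spoon_tip [(0.73, [183, 221], [0.391, -0.257, 0.0])]
scene coaster [(0.93, [386, 220], [0.471, 0.301, 0.0]), (0.9, [323, 225], [0.467, 0.122, 0.0]), (0.72, [360, 178], [0.234, 0.296, 0.0])]
scene hook [(0.61, [291, 248], [0.551, 0.022, 0.0]), (0.26, [184, 280], [0.632, -0.243, 0.0])]
scene saucer [(0.8, [184, 279], [0.63, -0.244, 0.0])]
top box [(0.82, [252, 158], [0.666, 0.047, 0.0]), (0.54, [166, 155], [0.677, 0.278, 0.0])]
top gap [(0.71, [265, 181], [0.601, 0.013, 0.0]), (0.4, [269, 192], [0.572, 0.003, 0.0])]
top hook_pad [(0.58, [270, 195], [0.563, -0.0, 0.0]), (0.37, [422, 156], [0.663, -0.413, 0.0])]
top spoon [(0.85, [337, 243], [0.431, -0.173, 0.0])]
top spoon_tip [(0.49, [363, 257], [0.393, -0.241, 0.0])]
top coaster [(0.85, [229, 235], [0.457, 0.112, 0.0]), (0.77, [159, 231], [0.472, 0.294, 0.0]), (0.63, [158, 319], [0.245, 0.295, 0.0]), (0.46, [338, 242], [0.434, -0.178, 0.0])]
top hook [(0.59, [265, 177], [0.611, 0.014, 0.0])]
top saucer [(0.93, [362, 170], [0.627, -0.248, 0.0]), (0.69, [270, 192], [0.571, 0.0, 0.0])]
0.9 [0.26460864 0.62093669 0.22653882] [ 1.79997519e+02 -3.30509137e-05 -2.30788607e+01] [-0.37473949 -1.02650988  0.2807973 ] -0.0188
```

View pics/scene0.png

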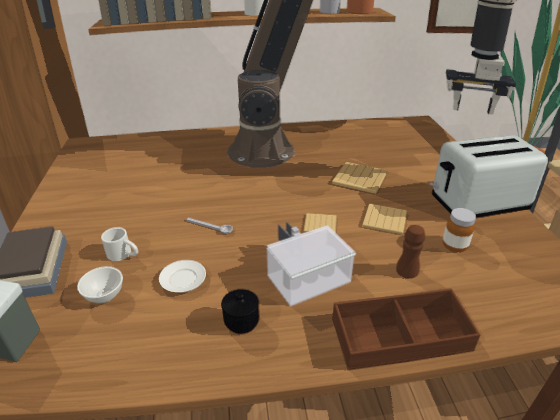

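View pics/top0.png

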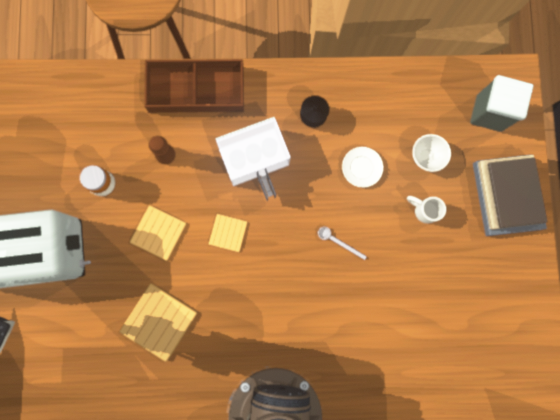

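Run:
```python
from h import *
C=pickle.load(open("C0.pkl","rb"))
# pictures still newest
for n in C:
    for d in outline_of("coaster",n)[:4]:
        m=d["mask"].astype(np.uint8);k=max(cv2.findContours(m,0,2)[0],key=cv2.contourArea)
        P=np.array([atz(C[n],p[0].astype(float),0.010)[:2] for p in k],np.float32)
        print(n,round(d["score"],2),d["box"],"rect c,size,ang",cv2.minAreaRect(P))
    for d in outline_of("spoon",n)[:2]:
        m=d["mask"].astype(np.uint8);k=max(cv2.findContours(m,0,2)[0],key=cv2.contourArea)
        P=np.array([atz(C[n],p[0].astype(float),0.006)[:2] for p in k],np.float32)
        print(n,"spoon",round(d["score"],2),d["box"],cv2.minAreaRect(P), cv2.boxPoints(cv2.minAreaRect(P)).round(3).tolist())
pp=lambda l,n:[q["location"][::-1] for q in pinpoint(l,n)[:2]]
for l in ["box","gap","hook_pad","hook","spoon","spoon_tip"]:
    a,b=pp(l,"scene"),pp(l,"top")
    X=tri([(C["scene"],np.array(a[0],float)),(C["top"],np.array(b[0],float))]);print(l,X.round(4), (proj(C["scene"],X)-a[0]).round(1))
for n in C:
    T=C[n]["camera_from_world"];print(n,(-T[:3,:3].T@T[:3,3]).round(3))
```

```text
scene 0.9 [364.1, 206.6, 407.8, 233.9] rect c,size,ang ((0.47497907280921936, 0.29403063654899597), (0.1092439740896225, 0.12344057857990265), 62.66747283935547)
scene 0.83 [333.8, 161.1, 387.9, 192.9] rect c,size,ang ((0.2401769757270813, 0.29248547554016113), (0.1487695425748825, 0.17001594603061676), 59.16946029663086)
scene 0.61 [301.1, 211.5, 334.0, 231.3] rect c,size,ang ((0.46764498949050903, 0.11386974900960922), (0.08194237947463989, 0.0848529264330864), 76.13605499267578)
scene spoon 0.72 [188.1, 218.0, 232.2, 232.2] ((0.4316449761390686, -0.18664291501045227), (0.1414063572883606, 0.03841967508196831), 65.41796112060547) [[0.38499999046325684, -0.24300000071525574], [0.41999998688697815, -0.2590000033378601], [0.4790000021457672, -0.12999999523162842], [0.4440000057220459, -0.11400000005960464]]
top 0.96 [209.9, 213.0, 246.9, 250.9] rect c,size,ang ((0.46339908242225647, 0.11333787441253662), (0.08378539234399796, 0.0865970030426979), 75.3980484008789)
top 0.79 [119.9, 284.0, 198.2, 360.2] rect c,size,ang ((0.23885159194469452, 0.29172033071517944), (0.14412440359592438, 0.14495743811130524), 56.993309020996094)
top 0.58 [129.4, 205.6, 188.9, 262.4] rect c,size,ang ((0.4672795236110687, 0.29645073413848877), (0.1106363832950592, 0.11110816150903702), 62.69449234008789)
top spoon 0.65 [318.3, 228.2, 364.5, 259.0] ((0.4253568947315216, -0.181515634059906), (0.13970835506916046, 0.033476322889328), 50.75322723388672) [[0.36800000071525574, -0.22499999403953552], [0.39399999380111694, -0.2460000067949295], [0.4830000102519989, -0.1379999965429306], [0.4569999873638153, -0.11699999868869781]]
box [ 0.6668  0.0459 -0.0046] [ 0.6 -0. ]
gap [0.5866 0.0151 0.0752] [-0.5  0. ]
hook_pad [0.5561 0.0104 0.0512] [-4.1 -0. ]
hook [0.6028 0.014  0.043 ] [ 0.2 -0. ]
spoon [ 0.4305 -0.1756  0.0017] [1. 0.]
spoon_tip [ 3.928e-01 -2.492e-01  1.000e-04] [3.  0.2]
scene [ 1.396 -0.118  0.7  ]
top [0.335 0.025 1.409]
```

The scene shows three bamboo squares in the top view. They measure 84 mm at (229,233), 110 mm at (159,232) and 145 mm at (160,322). The one at (159,232) fits the 110 mm given; I'll confirm it in a crop. The spoon lies at (342,243) in the top view with its handle end at (365,258), and the box is at (253,152) with its latch at (265,183).

```bash
cat >> h.py <<'E'
def plan(pos,yaw,n=None,pitchfix=True):
    "rows (tool axes, cm / rad) from the present pose to pos, tool down at yaw"
    s=r.get_state();R0=R.from_euler("xyz",s["eef_rot"],degrees=True);G=R.from_euler("xyz",[180,0,yaw],degrees=True)
    d=R0.inv().apply(np.array(pos)-s["tcp_pos"])*100;w=(R0.inv()*G).as_rotvec()
    print("t",s["time_s"],"tcp",np.round(s["tcp_pos"],4),"rot",np.round(s["eef_rot"],1),"q",np.round(s["joints"],0),"F",np.round(s["contact_force"],1))
    print("shift cm",d.round(2),"turn",w.round(3),"rows>=",max(np.linalg.norm(d)/6.25,np.degrees(np.linalg.norm(w))/10.7).round(1))
E
python3 - <<'E'
from h import *
im=cv2.imread("pics/top0.png")[190:375,105:265];cv2.imwrite("pics/crop.png",cv2.resize(im,None,fx=3.2,fy=3.2,interpolation=2))
plan((0.36,0.40,0.28),-55)
E
```

```text
t 1.7 tcp [0.2646 0.6209 0.2266] rot [-180.     0.   -23.1] q [ 83.  21.   1.  -0. -70. -17.] F [ 0.8  1.  -0.1]
shift cm [17.44 16.59 -5.34] turn [-0.     0.     0.557] rows>= 3.9
```

View pics/crop.png

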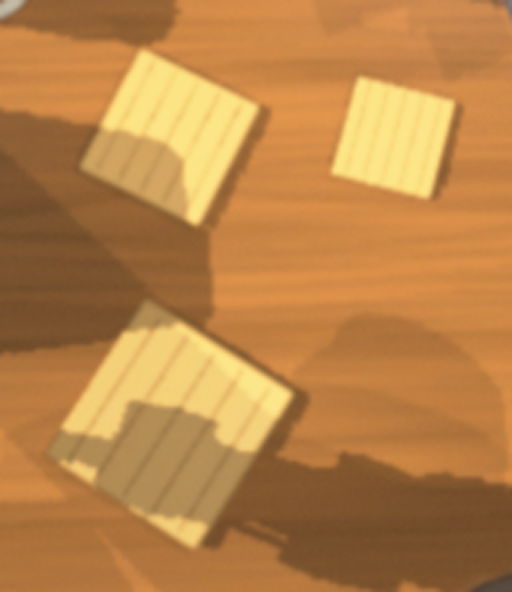

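The crop shows the upper-left square at crop (170,137), the small one at (393,137) and the large one at (175,423). The upper-left one is the mid-size, 110 mm coaster, so that's the one meant. Now I'll move.

>>> move_arm:
  targets:
    - [[3.5, 3.3, -3], [0, 0, 0.11]]
    - [[8, 8, -5], [0, 0, 0.26]]
    - [[13, 12.5, -5.3], [0, 0, 0.42]]
    - [[17.4, 16.6, -5.3], [0, 0, 0.557]]

```text
time_s: 2.2
tcp_pos: [0.357, 0.4056, 0.2802]
eef_rot: [-179.9, 0.0, -55.2]
contact_force: [1.3, 0.8, 0.0]
gripper_width: 0.0873
gripper_force: 0.0
```

```bash
python3 -c "
from h import *
plan((0.44,0.10,0.28),-90)"
```

```text
t 2.2 tcp [0.357  0.4056 0.2802] rot [-179.9    0.   -55.2] q [ 69.   6. -11.   0. -72. -35.] F [1.3 0.8 0. ]
shift cm [ 2.984e+01  1.061e+01 -1.000e-02] turn [-0.001  0.001  0.607] rows>= 5.1
```

>>> move_arm:
  targets:
    - [[6, 2.1, 0], [0, 0, 0.12]]
    - [[12, 4.2, 0], [0, 0, 0.24]]
    - [[18, 6.4, 0], [0, 0, 0.36]]
    - [[24, 8.5, 0], [0, 0, 0.48]]
    - [[29.8, 10.6, 0], [0, 0, 0.607]]

```text
time_s: 2.82
tcp_pos: [0.4397, 0.1041, 0.2801]
eef_rot: [-179.9, 0.0, -90.0]
contact_force: [2.1, -0.1, 0.8]
gripper_width: 0.0875
gripper_force: 0.0
```

```bash
python3 -c "
from h import *
plan((0.41,-0.18,0.24),-117)"
```

```text
t 2.825 tcp [0.4397 0.1041 0.2801] rot [-179.9    0.   -90. ] q [ 38.  -3. -21.   0. -72. -38.] F [ 2.1 -0.1  0.8]
shift cm [28.41  2.99  3.98] turn [-0.001  0.001  0.472] rows>= 4.6
```

>>> move_arm:
  targets:
    - [[5.8, 0.6, 0.8], [0, 0, 0.1]]
    - [[11.5, 1.2, 1.6], [0, 0, 0.2]]
    - [[17.2, 1.8, 2.4], [0, 0, 0.3]]
    - [[23, 2.4, 3.2], [0, 0, 0.4]]
    - [[28.4, 3, 4], [0, 0, 0.472]]

```text
time_s: 3.45
tcp_pos: [0.4103, -0.1801, 0.2398]
eef_rot: [-179.9, 0.0, -117.0]
contact_force: [1.8, -0.1, -0.1]
gripper_width: 0.0879
gripper_force: 0.0
```

Run:
```python
from h import *
plan((0.41,-0.18,0.24),-117)
c=viewer.capture("wrist");cv2.imwrite("pics/w1.png",c["image"]);pickle.dump(c,open("w1.pkl","wb"))
C=pickle.load(open("C0.pkl","rb"))
for l in ["spoon","spoon_tip"]:
    for d in pinpoint(l,"wrist")[:3]: print(l,d["score"],d["location"],atz(c,np.array(d["location"][::-1],float),0.0).round(4))
for d in outline_of("spoon","wrist")[:1]:
    k=max(cv2.findContours(d["mask"].astype(np.uint8),0,2)[0],key=cv2.contourArea)
    P=np.array([atz(c,p[0].astype(float),0.006)[:2] for p in k],np.float32);print(d["score"],d["box"],cv2.minAreaRect(P),cv2.boxPoints(cv2.minAreaRect(P)).round(3).tolist())
```

```text
t 3.45 tcp [ 0.4103 -0.1801  0.2398] rot [-179.9    0.  -117. ] q [  2.  -2. -25.   0. -67. -29.] F [ 1.8 -0.1 -0.1]
shift cm [ 0.01  0.03 -0.02] turn [-0.001  0.001  0.001] rows>= 0.0
spoon 0.76 [189.7, 262.2] [ 0.4385 -0.1749 -0.    ]
spoon 0.73 [128.4, 270.7] [ 0.3907 -0.2421  0.    ]
spoon_tip 0.86 [129.7, 271.4] [ 0.3906 -0.2402  0.    ]
```

View pics/w1.png

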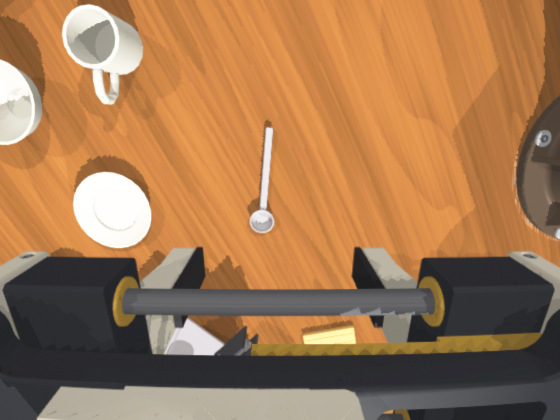

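The wrist picture shows the spoon's handle end at pixel (269,128) and its bowl at (262,222), mouth up. I'll get its axis by segmenting it.

Run:
```python
from h import *
c=pickle.load(open("w1.pkl","rb"));C=pickle.load(open("C0.pkl","rb"))
def ax(c,x0,x1,y0,y1):
    im=c["image"];hsv=cv2.cvtColor(im,cv2.COLOR_BGR2HSV)[y0:y1,x0:x1]
    m=((hsv[...,1]<80)&(hsv[...,2]>90)).astype(np.uint8)
    n,l,s,_=cv2.connectedComponentsWithStats(m);i=1+np.argmax(s[1:,4]);ys,xs=np.nonzero(l==i)
    P=np.array([atz(c,(x+x0,y+y0),0.007)[:2] for x,y in zip(xs,ys)])
    box=cv2.minAreaRect(P.astype(np.float32))
    # handle only: points far from bowl end
    u=np.linalg.svd(P-P.mean(0))[2][0] if len(P)<3000 else None
    if u[1]>0:u=-u
    t=P@u;H=P[t>t.min()+0.042];cc=H.mean(0);u=np.linalg.svd(H-cc)[2][0];u=u*np.sign(-u[1])
    th=(H-cc)@u;tb=((P-cc)@u)
    print(len(P),"yaw",np.degrees(np.arctan2(u[1],u[0])).round(1),"tip",(cc+u*th.max()).round(4),"len",(tb.max()-tb.min()).round(4),"pt40 behind tip",(cc+u*(th.max()-.037)).round(4),"origin",(cc+u*(th.max()-.08)).round(4))
ax(c,235,300,110,245); ax(C["top"],305,380,215,270); ax(C["scene"],178,245,208,242)
a=tri([(c,(269.,128.)),(C["top"],(365.,258.))]);print("tri tip",a.round(4))
plan((0.41,-0.21,0.002),-117)
```

```text
1095 yaw -122.2 tip [ 0.3915 -0.2451] len 0.1442 pt40 behind tip [ 0.4112 -0.2137] origin [ 0.4341 -0.1773]
317 yaw -122.3 tip [ 0.3909 -0.2465] len 0.1428 pt40 behind tip [ 0.4107 -0.2153] origin [ 0.4337 -0.1789]
246 yaw -122.6 tip [ 0.3922 -0.2462] len 0.1421 pt40 behind tip [ 0.4121 -0.215 ] origin [ 0.4353 -0.1788]
tri tip [ 0.3911 -0.2439  0.0146]
t 3.65 tcp [ 0.4102 -0.1793  0.2394] rot [ 180.   -0. -117.] q [  2.  -2. -25.  -0. -67. -29.] F [-0.4  0.3 -0.6]
shift cm [ 2.74 -1.38 23.74] turn [ 0. -0.  0.] rows>= 3.8
```

>>> move_arm:
  targets:
    - [[1, -0.6, 6], [0, 0, 0.05]]
    - [[2, -1.2, 12], [0, 0, 0.0925]]
    - [[2.6, -1.75, 17.5], [0, 0, 0.0925]]
    - [[2.6, -1.75, 21.5], [0, 0, 0.0925]]
    - [[2.6, -1.75, 23.3], [0, 0, 0.0925]]
  jaw: 4.5

```text
time_s: 4.28
tcp_pos: [0.414, -0.208, 0.0046]
eef_rot: [179.9, -0.1, -122.0]
contact_force: [0.7, -0.3, 0.1]
gripper_width: 0.0463
gripper_force: 0.0
```

```bash
python3 -c "
from h import *
plan((0.4138,-0.2105,0.002),-122.3)"
```

```text
t 4.275 tcp [ 0.414  -0.208   0.0046] rot [ 1.799e+02 -1.000e-01 -1.220e+02] q [ -2.  17. -41.  -0. -32. -30.] F [ 0.7 -0.3  0.1]
shift cm [ 0.23 -0.12  0.26] turn [ 0.002 -0.001  0.006] rows>= 0.1
```

>>> move_arm:
  targets:
    - [[0.1, -0.1, 0.25], [0, 0, 0]]
    - [[0.1, -0.1, 0.25], [0, 0, 0]]

```text
time_s: 4.53
tcp_pos: [0.4159, -0.2101, 0.0047]
eef_rot: [-179.9, 0.0, -122.0]
contact_force: [0.2, -0.5, 0.6]
gripper_width: 0.0449
gripper_force: 0.0
```

>>> move_arm:
  targets:
    - [[0, 0, 0], [0, 0, 0]]
    - [[0, 0, 0], [0, 0, 0]]
    - [[0, 0, 0], [0, 0, 0]]
    - [[0, 0, 0], [0, 0, 0]]
    - [[0, 0, 0], [0, 0, 0]]
  jaw: 0
  squeeze: 50

```text
time_s: 5.15
tcp_pos: [0.4148, -0.2107, 0.0041]
eef_rot: [-180.0, -0.0, -122.1]
contact_force: [-1.1, 0.3, 3.8]
gripper_width: 0.0077
gripper_force: 50.0
```

>>> move_arm:
  targets:
    - [[0, 0, -2], [0, 0, 0]]
    - [[0, 0, -5], [0, 0, -0.05]]
    - [[0, 0, -9], [0, 0, -0.2]]
    - [[0, 0, -13], [0, 0, -0.37]]
    - [[0, 0, -16], [0, 0, -0.54]]

```text
time_s: 5.78
tcp_pos: [0.415, -0.2107, 0.1657]
eef_rot: [-179.9, -0.0, -90.9]
contact_force: [0.7, 0.3, -1.4]
gripper_width: 0.0076
gripper_force: 50.0
```

Run:
```python
from h import *
plan((0.46,-0.08,0.17),-45)
c=viewer.capture("wrist");cv2.imwrite("pics/w2.png",c["image"])
print(r.get_state()["gripper_width"])
```

```text
t 5.775 tcp [ 0.415  -0.2107  0.1657] rot [-179.9   -0.   -90.9] q [ -3.   4. -30.   0. -56.   2.] F [ 0.7  0.3 -1.4]
shift cm [-13.13  -4.3   -0.43] turn [-0.001 -0.001 -0.8  ] rows>= 4.3
0.007590443810627224
```

View pics/w2.png

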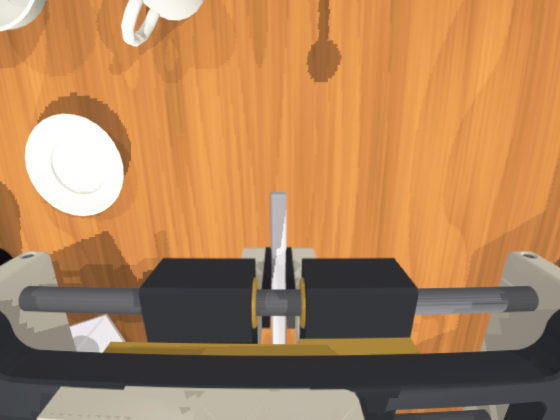

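The spoon is held. Its handle points forward along tool +x, with the end at pixel (278,195).

>>> move_arm:
  targets:
    - [[-2.6, -0.9, 0], [0, 0, -0.17]]
    - [[-5.2, -1.7, 0], [0, 0, -0.34]]
    - [[-7.8, -2.6, 0], [0, 0, -0.51]]
    - [[-10.4, -3.4, 0], [0, 0, -0.68]]
    - [[-13, -4.3, 0], [0, 0, -0.85]]

```text
time_s: 6.45
tcp_pos: [0.4605, -0.0807, 0.1637]
eef_rot: [180.0, 0.0, -42.2]
contact_force: [0.5, -0.2, -0.9]
gripper_width: 0.0073
gripper_force: 50.0
```

```bash
python3 -c "
from h import *
plan((0.49,-0.022,0.18),5)"
```

```text
t 6.45 tcp [ 0.4605 -0.0807  0.1637] rot [180.    0.  -42.2] q [ 14.   4. -30.  -0. -56.  34.] F [ 0.5 -0.2 -0.9]
shift cm [-1.76 -6.33 -1.63] turn [ 0.     0.    -0.824] rows>= 4.4
```

>>> move_arm:
  targets:
    - [[-0.4, -1.3, -0.4], [0, 0, -0.17]]
    - [[-0.7, -2.5, -0.8], [0, 0, -0.34]]
    - [[-1, -3.8, -1.2], [0, 0, -0.51]]
    - [[-1.4, -5, -1.6], [0, 0, -0.68]]
    - [[-1.8, -6.3, -1.6], [0, 0, -0.85]]

```text
time_s: 7.08
tcp_pos: [0.4899, -0.0225, 0.1799]
eef_rot: [-180.0, -0.0, 6.5]
contact_force: [-0.3, -0.6, -2.0]
gripper_width: 0.0075
gripper_force: 50.0
```

>>> move_arm:
  targets:
    - [[0, 0, 0], [0, 0, -0.13]]
    - [[0, 0, 0], [0, 0, -0.25]]
    - [[0, 0, 0], [0, 0, -0.25]]

```text
time_s: 7.45
tcp_pos: [0.4896, -0.0229, 0.1796]
eef_rot: [-180.0, 0.0, 20.5]
contact_force: [0.6, -0.4, 0.3]
gripper_width: 0.0074
gripper_force: 50.0
```

Run:
```python
from h import *
c=viewer.capture("wrist");cv2.imwrite("pics/w3.png",c["image"]);pickle.dump(c,open("w3.pkl","wb"))
t=viewer.capture("top")
C=pickle.load(open("C0.pkl","rb"))
for l,z in [("gap",.078),("hook_pad",.058),("spoon_tip",.18),("box",0),("hook",.052)]:
    for d in pinpoint(l,"wrist")[:3]: print(l,round(d["score"],2),np.round(d["location"][::-1]),atz(c,np.array(d["location"][::-1],float),z).round(4))
plan((0.49,-0.022,0.18),21)
```

```text
gap 0.97 [276.  90.] [0.5853 0.0148 0.078 ]
gap 0.57 [276.   2.] [0.6455 0.0365 0.078 ]
hook_pad 0.66 [275.  72.] [0.5996 0.0211 0.058 ]
hook_pad 0.63 [275. 126.] [0.5569 0.0049 0.058 ]
spoon_tip 0.85 [279. 194.] [ 0.5289 -0.0091  0.18  ]
spoon_tip 0.59 [279.   3.] [0.6151 0.0232 0.18  ]
box 0.88 [276.   2.] [0.6689 0.0459 0.    ]
hook 0.59 [275.  71.] [0.6015 0.0211 0.052 ]
t 7.8 tcp [ 0.4898 -0.023   0.18  ] rot [-180.    -0.    20.5] q [ 20.   5. -26.  -0. -59.  90.] F [-1.3 -0.4 -0.5]
shift cm [ 0.05 -0.08 -0.  ] turn [-0.    -0.    -0.009] rows>= 0.0
```

View pics/w3.png

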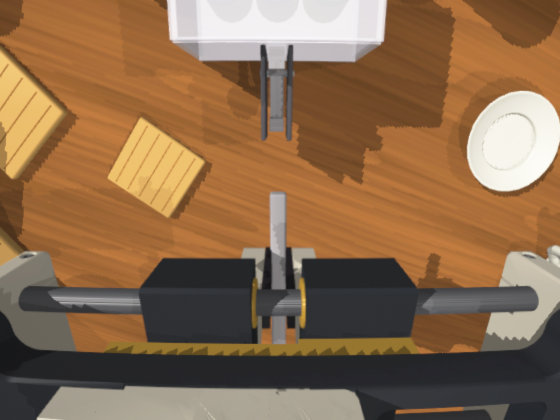

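The view shows the latch cheeks at columns 265 and 290, rows 47 to 138, in line with the handle end at (278,194). Next I move over the gap, still above the cheeks, and check again.

>>> move_arm:
  targets:
    - [[1.5, -0.1, 2], [0, 0, 0]]
    - [[3, -0.2, 4], [0, 0, 0]]
    - [[4.2, -0.25, 6], [0, 0, 0]]
    - [[4.5, -0.25, 8], [0, 0, 0]]
    - [[4.5, -0.25, 8], [0, 0, 0]]

```text
time_s: 8.43
tcp_pos: [0.5301, -0.0051, 0.0986]
eef_rot: [-180.0, 0.2, 20.5]
contact_force: [-0.1, -0.5, -0.7]
gripper_width: 0.0075
gripper_force: 50.0
```

Run:
```python
from h import *
c=viewer.capture("wrist");pickle.dump(c,open("w4.pkl","wb"))
S=viewer.capture("scene")
p=c["image"][60:260,180:380];q=S["image"][200:290,230:330]
a=cv2.resize(p,(400,400),interpolation=2);b=cv2.resize(q,(400,400),interpolation=2)
cv2.imwrite("pics/w4.png",np.hstack([a,b]))
for l,z in [("gap",.078),("hook_pad",.058),("spoon_tip",.1),("box",0)]:
    for d in pinpoint(l,"wrist")[:2]: print(l,round(d["score"],2),np.round(d["location"][::-1]),atz(c,np.array(d["location"][::-1],float),z).round(4))
plan((0.49,-0.022,0.18),20.5)
```

```text
gap 0.64 [279. 165.] [0.5814 0.0134 0.078 ]
hook_pad 0.66 [280. 194.] [0.5595 0.0041 0.058 ]
spoon_tip 0.75 [277. 195.] [0.5692 0.0097 0.1   ]
spoon_tip 0.2 [557. 198.] [ 0.624  -0.1414  0.1   ]
box 0.66 [280.  28.] [0.6689 0.0447 0.    ]
box 0.64 [278. 194.] [ 5.444e-01 -3.000e-04  0.000e+00]
t 8.725 tcp [ 0.5315 -0.0047  0.101 ] rot [ 1.80e+02 -1.00e-01  2.05e+01] q [ 21.  14. -27.   0. -49.  90.] F [-0.4  0.5 -2. ]
shift cm [-4.48  0.17 -7.91] turn [ 0.    -0.002  0.001] rows>= 1.5
```

View pics/w4.png

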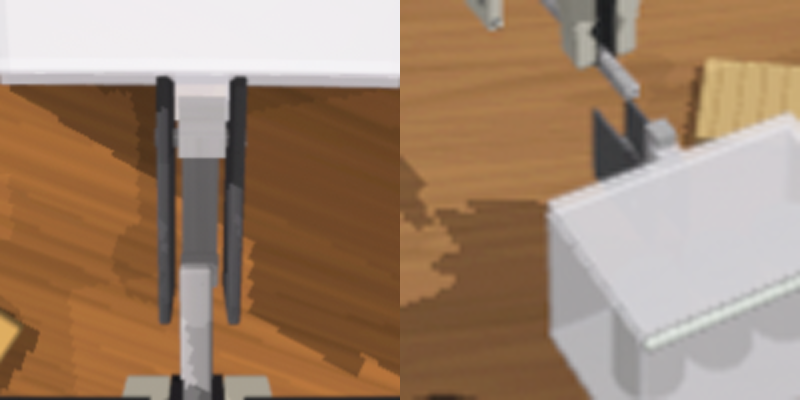

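The crop shows the handle mid at x=196 between the cheek inner faces at 174 and 226. It is centred to about 1 mm, with the end roughly 17 mm in from the cheek fronts, so I nudge right 1 mm and lower.

>>> move_arm:
  targets:
    - [[0, 0.1, 1], [0, 0, 0]]
    - [[0, 0.1, 2], [0, 0, 0]]
    - [[0, 0.1, 3], [0, 0, 0]]
    - [[0, 0.1, 3.6], [0, 0, 0]]
    - [[0, 0.1, 4], [0, 0, 0]]
  squeeze: 60

```text
time_s: 9.35
tcp_pos: [0.5311, -0.0059, 0.0594]
eef_rot: [180.0, 0.1, 20.6]
contact_force: [-1.5, -0.4, 2.4]
gripper_width: 0.0074
gripper_force: 60.0
```

>>> move_arm:
  targets:
    - [[0, 0, 0.2], [0, 0, 0]]
    - [[0, 0, 0.4], [0, 0, 0]]
    - [[0, 0, 0.6], [0, 0, 0]]
    - [[0, 0, 0.8], [0, 0, 0]]
    - [[0, 0, 0.9], [0, 0, 0]]

```text
time_s: 9.98
tcp_pos: [0.5317, -0.0056, 0.0511]
eef_rot: [180.0, -0.0, 20.6]
contact_force: [-0.4, -0.5, 2.6]
gripper_width: 0.0075
gripper_force: 60.0
```

Run:
```python
from h import *
c=viewer.capture("wrist")
S=viewer.capture("scene")
a=cv2.resize(c["image"],(533,400));b=cv2.resize(S["image"][180:310,230:370],(267,248),interpolation=2)
o=np.zeros((400,800,3),np.uint8);o[:,:533]=a;o[:248,533:]=b;cv2.imwrite("pics/w5.png",o)
plan((0.5315,-0.0047,0.1),20.5)
```

```text
t 10.075 tcp [ 0.5317 -0.0056  0.0511] rot [180.   -0.   20.6] q [ 21.  18. -30.   0. -42.  90.] F [-0.  -0.4  1.6]
shift cm [ 0.01 -0.09 -4.89] turn [ 0.    -0.001  0.001] rows>= 0.8
```

View pics/w5.png

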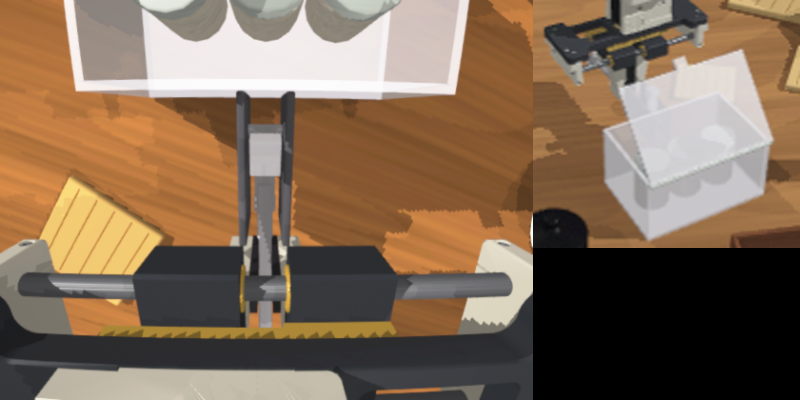

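The right crop shows the lid swinging up, around (690,85), so the latch has let go. I hold here while it opens, then check.

>>> move_arm:
  targets:
    - [[0, 0, 0], [0, 0, 0]]
    - [[0, 0, 0], [0, 0, 0]]
    - [[0, 0, 0], [0, 0, 0]]
    - [[0, 0, 0], [0, 0, 0]]
    - [[0, 0, 0], [0, 0, 0]]

```text
time_s: 10.7
tcp_pos: [0.5317, -0.0056, 0.0511]
eef_rot: [180.0, -0.0, 20.6]
contact_force: [0.9, -0.0, 2.4]
gripper_width: 0.0078
gripper_force: 60.0
```

>>> move_arm:
  targets:
    - [[0, 0, 0], [0, 0, 0]]
    - [[0, 0, 0], [0, 0, 0]]
    - [[0, 0, 0], [0, 0, 0]]
    - [[0, 0, 0], [0, 0, 0]]
    - [[0, 0, 0], [0, 0, 0]]

```text
time_s: 11.32
tcp_pos: [0.5315, -0.0057, 0.051]
eef_rot: [180.0, -0.0, 20.6]
contact_force: [0.9, 0.1, 2.7]
gripper_width: 0.0077
gripper_force: 60.0
```

>>> move_arm:
  targets:
    - [[0, 0, -1.5], [0, 0, 0]]
    - [[0, 0, -3], [0, 0, 0]]
    - [[0, 0, -4.5], [0, 0, 0]]
    - [[-1, 0, -7], [0, 0, 0]]
    - [[-4, 0, -8], [0, 0, 0]]

```text
time_s: 11.95
tcp_pos: [0.4951, -0.0194, 0.1331]
eef_rot: [180.0, -0.2, 20.6]
contact_force: [-0.7, -0.2, -1.3]
gripper_width: 0.0073
gripper_force: 60.0
```

Run:
```python
from h import *
c=viewer.capture("wrist")
S=viewer.capture("scene")
a=cv2.resize(c["image"],(533,400));b=cv2.resize(S["image"][150:310,230:370],(267,305),interpolation=2)
o=np.zeros((400,800,3),np.uint8);o[:,:533]=a;o[:305,533:]=b;cv2.imwrite("pics/w6.png",o)
plan((0.45,0.2,0.14),20)
```

```text
t 12.05 tcp [ 0.4921 -0.0204  0.1329] rot [-1.80e+02 -1.00e-01  2.05e+01] q [ 21.   8. -29.  -0. -52.  90.] F [ 0.1 -0.1 -0.2]
shift cm [  3.78 -22.12  -0.69] turn [-0.001 -0.002  0.009] rows>= 3.6
```

View pics/w6.png

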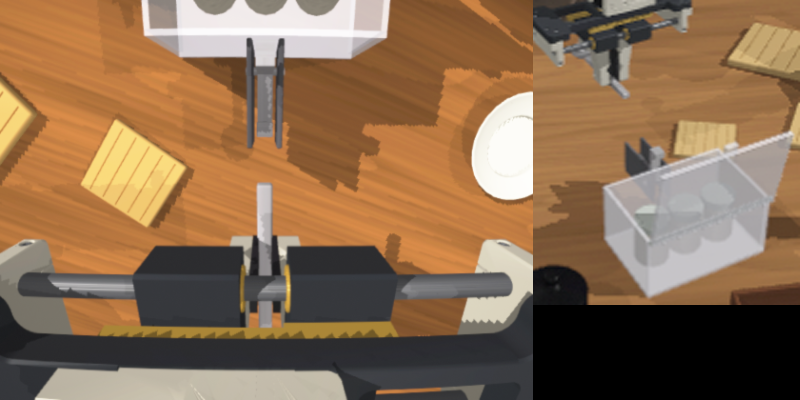

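The scene crop shows the lid leaning back past upright, wide open around (730,190). The latch is back up and the spoon is still straight in the grip. Now I head for the coaster, stopping short so the wrist camera sees it.

>>> move_arm:
  targets:
    - [[0.5, -5.8, 0], [0, 0, 0]]
    - [[0.9, -11.5, 0], [0, 0, 0.02]]
    - [[1, -17.2, -0.2], [0, 0, 0.03]]
    - [[1, -23, -0.4], [0, 0, 0.04]]
    - [[1, -28.5, -0.5], [0, 0, 0.045]]

```text
time_s: 12.68
tcp_pos: [0.4026, 0.2527, 0.1368]
eef_rot: [-180.0, -0.1, 18.0]
contact_force: [1.3, -0.2, -0.6]
gripper_width: 0.0078
gripper_force: 60.0
```

Run:
```python
from h import *
plan((0.504,0.306,0.1),18)
c=viewer.capture("wrist");cv2.imwrite("pics/w7.png",c["image"])
C=pickle.load(open("C0.pkl","rb"))
for d in pinpoint("coaster","wrist")[:3]: print(round(d["score"],2),np.round(d["location"][::-1]),atz(c,np.array(d["location"][::-1],float),0.0).round(4))
for d in pinpoint("spoon_tip","wrist")[:1]: print("tip",np.round(d["location"][::-1]),atz(c,np.array(d["location"][::-1],float),0.138).round(4))
for d in outline_of("coaster","wrist")[:3]:
    k=max(cv2.findContours(d["mask"].astype(np.uint8),0,2)[0],key=cv2.contourArea)
    P=np.array([atz(c,p[0].astype(float),0.01)[:2] for p in k],np.float32);print(round(d["score"],2),np.round(d["box"]),cv2.minAreaRect(P))
```

```text
t 12.675 tcp [0.4026 0.2527 0.1368] rot [-1.8e+02 -1.0e-01  1.8e+01] q [ 56.   6. -31.   0. -52.  52.] F [ 1.3 -0.2 -0.6]
shift cm [11.29 -1.94  3.7 ] turn [-0.001 -0.001 -0.   ] rows>= 1.9
0.74 [252. 118.] [0.4711 0.3005 0.    ]
0.69 [425. 186.] [0.4624 0.1136 0.    ]
tip [279. 194.] [0.4426 0.2649 0.138 ]
0.87 [368. 131. 485. 239.] ((0.4641040861606598, 0.11837022006511688), (0.08489154279232025, 0.08375032246112823), 74.51895141601562)
0.84 [118. 243. 273. 344.] ((0.20386721193790436, 0.36836206912994385), (0.037711068987846375, 0.029725531116127968), 20.34587287902832)
0.55 [169.  33. 331. 203.] ((0.467322438955307, 0.2986152470111847), (0.10992031544446945, 0.1106506735086441), 62.891578674316406)
```

View pics/w7.png

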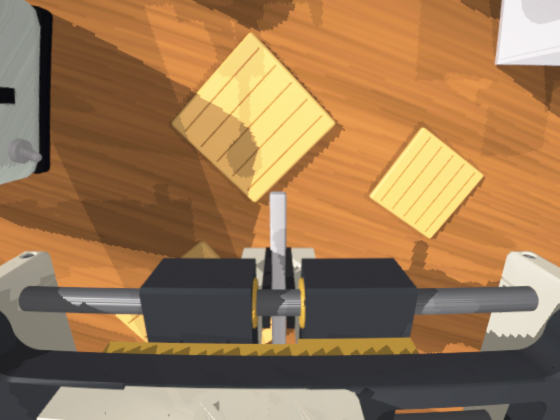

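The picture shows the 110 mm coaster ahead at (253,118), diagonal in line with the spoon. I go over its centre and lower.

>>> move_arm:
  targets:
    - [[4, -0.8, 0], [0, 0, 0]]
    - [[8, -1.6, 2], [0, 0, 0]]
    - [[11.2, -2.3, 5.5], [0, 0, 0]]
    - [[11.2, -2.3, 9], [0, 0, 0]]
    - [[11.2, -2.3, 10.8], [0, 0, 0]]

```text
time_s: 13.5
tcp_pos: [0.5027, 0.3046, 0.0256]
eef_rot: [179.9, 0.2, 17.8]
contact_force: [0.2, 0.5, -0.4]
gripper_width: 0.0074
gripper_force: 60.0
```

```bash
python3 -c "
from h import *
plan((0.5022,0.309,0.0141),18)"
```

```text
t 13.5 tcp [0.5027 0.3046 0.0256] rot [179.9   0.2  17.8] q [ 50.  24. -24.  -0. -42.  58.] F [ 0.2  0.5 -0.4]
shift cm [ 0.09 -0.43  1.15] turn [ 0.002  0.003 -0.003] rows>= 0.2
```

>>> move_arm:
  targets:
    - [[0, -0.1, 0.3], [0, 0, 0]]
    - [[0, -0.2, 0.6], [0, 0, 0]]
    - [[0, -0.2, 0.8], [0, 0, 0]]
    - [[0, -0.2, 0.8], [0, 0, 0]]

```text
time_s: 14.0
tcp_pos: [0.5023, 0.3092, 0.0207]
eef_rot: [-180.0, -0.1, 18.0]
contact_force: [0.3, 0.4, -0.2]
gripper_width: 0.0071
gripper_force: 60.0
```

```bash
python3 -c "
from h import *
plan((0.5022,0.309,0.0141),18)"
```

```text
t 14.0 tcp [0.5023 0.3092 0.0207] rot [-1.8e+02 -1.0e-01  1.8e+01] q [ 51.  25. -24.   0. -41.  57.] F [ 0.3  0.4 -0.2]
shift cm [-0.02  0.01  0.66] turn [-0.001 -0.001 -0.   ] rows>= 0.1
```

>>> move_arm:
  targets:
    - [[0, 0, 0.15], [0, 0, 0]]
    - [[0, 0, 0.3], [0, 0, 0]]
    - [[0, 0, 0.4], [0, 0, 0]]
    - [[0, 0, 0.5], [0, 0, 0]]
    - [[0, 0, 0.5], [0, 0, 0]]

```text
time_s: 14.62
tcp_pos: [0.502, 0.3089, 0.0148]
eef_rot: [180.0, 0.0, 18.0]
contact_force: [-0.2, 0.8, -0.9]
gripper_width: 0.0075
gripper_force: 60.0
```

>>> move_arm:
  targets:
    - [[0, 0, 0.05], [0, 0, 0]]
    - [[0, 0, 0.1], [0, 0, 0]]
    - [[0, 0, 0.1], [0, 0, 0]]

```text
time_s: 15.0
tcp_pos: [0.5022, 0.309, 0.0142]
eef_rot: [-180.0, -0.0, 18.0]
contact_force: [-0.9, -0.3, 1.6]
gripper_width: 0.0074
gripper_force: 60.0
```

>>> move_arm:
  targets:
    - [[0, 0, 0.05], [0, 0, 0]]
    - [[0, 0, 0.05], [0, 0, 0]]

```text
time_s: 15.25
tcp_pos: [0.5022, 0.309, 0.0142]
eef_rot: [-180.0, -0.0, 18.0]
contact_force: [-2.0, -1.4, 7.2]
gripper_width: 0.0073
gripper_force: 60.0
```

Run:
```python
from h import *
F=[]
for i in range(6):
    viewer.capture("top");F.append(r.get_state()["contact_force"])
print(np.mean(F,0).round(2),r.get_state()["tcp_pos"].round(4))
```

```text
[-2.42 -0.98  7.42] [0.5022 0.309  0.0142]
```

Contact is firm but gentle at 7 N, with the height unchanged, so the spoon rests on the coaster. I back off slightly and open a little.

>>> move_arm:
  targets:
    - [[0, 0, -0.05], [0, 0, 0]]
    - [[0, 0, -0.05], [0, 0, 0]]

```text
time_s: 15.8
tcp_pos: [0.5022, 0.309, 0.0142]
eef_rot: [-180.0, -0.0, 18.0]
contact_force: [-0.5, 0.2, 3.9]
gripper_width: 0.007
gripper_force: 60.0
```

>>> move_arm:
  targets:
    - [[0, 0, 0], [0, 0, 0]]
    - [[0, 0, 0], [0, 0, 0]]
    - [[0, 0, 0], [0, 0, 0]]
    - [[0, 0, 0], [0, 0, 0]]
  jaw: 4

```text
time_s: 16.3
tcp_pos: [0.5021, 0.3089, 0.0138]
eef_rot: [180.0, 0.0, 18.0]
contact_force: [-0.7, -0.2, -0.0]
gripper_width: 0.0385
gripper_force: 0.0
```

>>> move_arm:
  targets:
    - [[0, 0, -2], [0, 0, 0]]
    - [[0, 0, -5], [0, 0, 0]]
    - [[0, 0, -10], [0, 0, 0]]
    - [[-3, 0, -14], [0, 0, 0]]
    - [[-8, 0, -16], [0, 0, 0]]

```text
time_s: 16.92
tcp_pos: [0.4266, 0.285, 0.1759]
eef_rot: [-179.9, -0.2, 17.9]
contact_force: [-1.1, 1.4, 0.3]
gripper_width: 0.0399
gripper_force: 0.0
```

Run:
```python
from h import *
c=viewer.capture("wrist")
S=viewer.capture("scene");t=viewer.capture("top")
a=cv2.resize(c["image"],(533,400));b=cv2.resize(S["image"][150:300,230:430],(267,200),interpolation=2);d=cv2.resize(t["image"][100:280,110:350],(267,200),interpolation=2)
cv2.imwrite("pics/w8.png",np.hstack([a,np.vstack([b,d])]))
for l in ["spoon","spoon_tip"]:
    for q in pinpoint(l,"wrist")[:2]: print(l,round(q["score"],2),np.round(q["location"][::-1]),atz(c,np.array(q["location"][::-1],float),0.01).round(4))
for l in ["saucer","cup","jam_pot","mill","jar","bowl"]:
    print(l,[atz(t,np.array(q["location"][::-1],float),0.0).round(3) for q in pinpoint(l,"top")[:1]])
plan((0.45,0.2,0.14),18)
```

```text
spoon 0.78 [277. 156.] [0.465  0.2988 0.01  ]
spoon_tip 0.67 [280.  79.] [0.5397 0.3192 0.01  ]
saucer [array([ 0.622, -0.244,  0.   ])]
cup [array([ 0.515, -0.416,  0.   ])]
jam_pot [array([ 0.778, -0.119,  0.   ])]
mill [array([0.681, 0.274, 0.   ])]
jar [array([0.593, 0.447, 0.   ])]
bowl [array([ 0.661, -0.417,  0.   ])]
t 17.475 tcp [0.4263 0.2842 0.1731] rot [1.799e+02 1.000e-01 1.790e+01] q [ 56.   8. -24.  -0. -58.  52.] F [ 0.3  0.3 -0.1]
shift cm [-0.33  8.73  3.32] turn [ 0.001  0.001 -0.001] rows>= 1.5
```

View pics/w8.png

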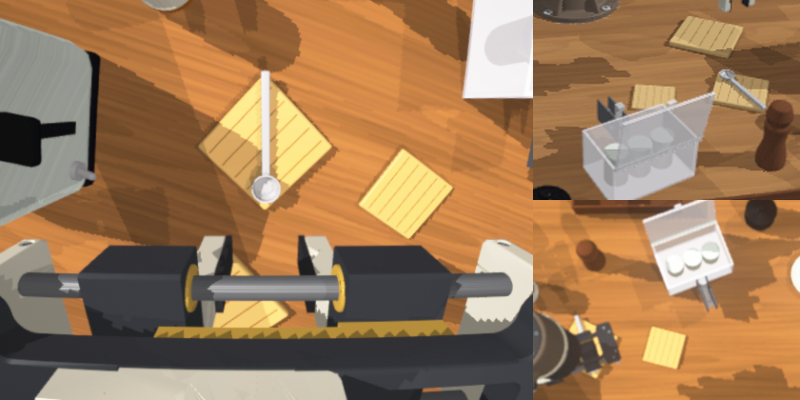

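The wrist view shows the spoon lying flat along the coaster's diagonal, mouth up, bowl at (265,188) and tip at (265,75). Its origin is about 3 mm from the coaster's centre, and the lid is wide open. I'm handing the job in.

```bash
python3 -c "
from h import *
print(r.close_job())"
```

```text
the job is handed in; nothing more can be done
None
```

The handle pressed the hook down, the lid is wide open, and the spoon lies flat, mouth up, about 3 mm from the middle of the 110 mm coaster; I handed the job in at about 17.5 s, and its result was not reported back.

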